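# Present a seal-sample slide on the sloping viewer, notched frosted end up

## Robot

A 7-joint arm with a two-finger parallel gripper is mounted at the origin on a cart in front of the work surface, level with it; the furniture and walls round the work are solid. World frame = base frame: x ahead of the robot, y to its left, z up, the work surface at z = 0. Lengths are in m, angles in rad, forces in N, time in s.
With the tool pointing down it reaches from about 0.425 to 0.825 m from the base axis. Payload 3.6 kg.
Tool frame: the origin (TCP) lies where the fingers leave the gripper's body, on its centre line; the fingertips stand 84 mm ahead of it and the grasp point (between the pads) lies 65 mm ahead of it (tcp_to_tips is the distance from the TCP to the fingertips, in m); x points along the fingers, z is the direction in which the jaws open and shut, and the axes are right-handed (so a half turn about x gives the same grasp; the last joint's range is limited). The gripper opens to 93 mm and grips with 3 to 60 N. Pads are 15 mm wide; open, the fingers measure 128 mm over their backs; the gripper's body (75 mm by 188 mm) begins 65 mm behind the grasp point.
Start: joints at [1.163, 0.615, -0.013, 1.423, 0.008, 1.103, -0.04], TCP at [0.242, -0.603, 0.303] pointing down, gripper open.
Joint ranges: [-3.12, 3.12], [-0.3, 2.06], [-1.34, 1.32], [0.26, 2.42], [-1.36, 4.5], [0.01, 1.98], [-2.84, 2.84]. Speed limits (rad/s): [2.79, 2.79, 3.14, 3.14, 3.14, 3.14, 3.14].

## Interface

Orientations are given as a unit quaternion [w, x, y, z].
In Python, from station import sense, capture, close_job, tcp_to_tips gives the robot as it stands.
- The arm moves only by the tool apply_moves, never from a script. Its argument "increments" is a list of rows, each an object of numbers: "x", "y", "z": the shift along the tool's x, y, z in m; "yaw": the turn about the tool's x in degrees; "fingers": the opening in per cent of the stroke, from 0 (shut) to 100 (fully open). A call has 1 to 8 rows; each row is the pose to reach, as a shift and turn from the pose commanded when the call began, along the tool's axes at that moment; what a row does not reach only later rows make up. A row lasts 1/12 s, in which the tool goes at most 41.7 mm and 7.16 degrees, less where a joint would pass 70% of its speed; a pose out of reach is approached as far as the arm can. A call with a gripper value outside its range is refused whole. The fingers move at their own pace and stop on an object; "grip_force" is the grip in N (left out, the last holds). Time passes only in rows, so rows that repeat a pose let the fingers close. It gives the time, the measured TCP pose, the force and the opening at its end, in the units of the state.
- sense(): the state, without advancing time (a new reading comes with each control period).
- capture(name): name is "side" or "top" or "wrist"; returns a dict with "pixels" (384x512x3 uint8, blue, green, red), "fov_y" (degrees; the focal length in pixels is half the picture's height over the tangent of half this angle, whatever the lens; pixels are square), "cx", "cy" (the principal point, pixels), "world_to_cam" (4x4, takes a point from world to camera coordinates). Camera axes: x right, y down, z forward; pixel columns grow to the right and rows downward; lengths in m; the calibration is good to about 2 mm. A picture is of the moment at which its call begins. There is no depth.
- close_job(): hands the job in, once; it reports no verdict.
The state is a dict: "time": time; "joint_pos": joint angles; "qvel": joint speeds; "effort": joint torques, N m; "tcp_pos": TCP position; "orientation": TCP orientation; "force": force on the tool from outside, world axes, zero at the start; "torque": the same for the moment, N m; "width": finger opening in m.
Only numpy, scipy, OpenCV 4.12 (cv2) and the standard library are available. Lean on these libraries where they do the work, as an engineer would, in place of code of your own. Each camera call takes 0.05 s, during which the arm holds its last target.

## Task

Two seal-sample slides lie on the bench; pick up the one whose pale yellow label is on top, and leave the other slide where it lies. Its two ends look alike, but the true frosted end is the one with the small notch cut out of a corner: lean the slide squarely against the viewer's sloping window, label facing up and outward, the plain end down against the orange sill and the notched end uppermost. Finish while still holding the slide there, lightly pressed against the window; do not let go.

Things in the scene. Friction and masses are not known exactly. Their poses are not given: they have to be found in the camera images.
- slide: the slide to present: flat rigid dark teal plate with a paler, frosted teal band at each end, 110 x 52 x 10 mm, about 60 g, lying flat with its pale yellow label (grey bars, 46 x 36 mm, at the middle) on top. Origin: centre of the underside. x runs along the 110 mm length towards the notched end, y along the 52 mm width, z out of the labelled face. A 12 x 12 mm square notch is cut out of the corner at +x, -y; no other corner is cut. It can be gripped over its 52 mm width.
- notched_end (a point): middle of the slide's end with the corner notch, at the underside: 55 mm along the slide's +x from its origin
- plain_end (a point): middle of the slide's un-notched end, at the underside: 55 mm along the slide's -x from its origin
- slide_face_down: the other slide, to be left alone: same plate and size, but lying with its label underneath, so no label is seen. Origin: centre of the side it lies on; x along the length towards its notched end, z up; its notch is at the +x, +y corner.
- viewer: fixed seal viewer: grey foot 130 x 110 x 10 mm, a narrow (30 mm) dark column and the sloping window on it, top 92 mm above the bench. Origin: 5 mm short of the foot's centre along x, at bench level. x points horizontally from the low end of the window to its high end (roughly away from the robot), z up. Beware: to the right of it, past y = -0.5, cartons are stacked high; keep the arm clear of them.
- viewer_window: sloping black window bar with white pane, 36 mm wide (narrower than the slide: fingers pass both sides), 120 mm long, 14 mm thick, rising 0.50 rad (29 deg) from level. Origin: on its surface, middle of the lower edge at the sill, 34 mm above the bench. x up the slope, y across, z out of the surface. Orange sill at x = 0, 9 mm high. A slide in place: same axes, origin at x = 55 mm, y = 0, z = 0.
Things that resemble listed ones, but are neither listed nor needed, are in the scene too. What is shaped like the slide but green is not meant.

How it is judged:
By the outcome, as a careful person would: the job done as asked, in the order asked, and still so for the second after the job is handed in, while the arm keeps its last pose, push and grip.
It also fails if it takes over 42 s, if anything falls off the work surface, if the arm or the gripper's body presses on something with over 40 N, if the wrist force passes 120 N, or if a joint passes its speed limit or range.

## Working session

There is one attempt and no reset: what is moved stays moved. The work goes in short steps, Python scripts to look and compute and a tool call to move; the robot and the scene stay as the last step left them, time stands still between calls to the robot, and variables do not carry over. Pictures are saved under pics/ and viewed, and the job is handed in when it is done.

Besides the shell and the picture viewer there is one more tool, called after "Emit:" by a JSON object that holds its "fn" and its "kwargs", one argument or row to a line. apply_moves: Moves the arm, as the interface text tells. Its arguments: {"type":"object","properties":{"increments":{"type":"array"},"grip_force":{"type":"number"}},"required":["increments"]}

```bash
ls; mkdir -p pics; python3 - <<'E'
from station import sense,capture,tcp_to_tips
import cv2,numpy as np
print(tcp_to_tips)
s=sense()
for k,v in s.items(): print(k,np.round(v,4))
for n in ["side","top","wrist"]:
    c=capture(n); cv2.imwrite(f"pics/{n}0.png",c["pixels"]); print(n,c["fov_y"],c["cx"],c["cy"],np.round(c["world_to_cam"],4).tolist())
E
```

```text
pics
0.0841
time 0.0
joint_pos [ 1.1625  0.6159 -0.0126  1.4249  0.0081  1.1034 -0.0404]
qvel [ 0.0003  0.0007 -0.0004 -0.0003 -0.0004 -0.0002 -0.0003]
effort [ 2.00000e-04 -4.58934e+01  2.09500e-01 -1.65745e+01 -6.10000e-02
  2.05000e-02  2.00000e-04]
tcp_pos [ 0.242  -0.6027  0.3016]
orientation [ 0.585   0.3965  0.5866 -0.3955]
force [-0.8304 -0.1119  1.1667]
torque [-0.0101 -0.0123  0.0128]
width 0.0931
side 46.28473109442646 247.44729630386075 195.66866975818246 [[-0.9968, -0.078, 0.0172, 0.5263], [-0.0603, 0.5944, -0.8019, 0.0386], [0.0523, -0.8004, -0.5972, 1.2384], [0.0, 0.0, 0.0, 1.0]]
top 43.67564994152916 259.7575469716578 190.52887134805667 [[0.0079, -0.9999, -0.0106, 0.0793], [-0.9988, -0.0074, -0.0487, 0.5033], [0.0486, 0.0109, -0.9988, 1.2416], [0.0, 0.0, 0.0, 1.0]]
wrist 64.91876560729654 258.20172109689014 193.69052227653296 [[0.372, -0.9282, -0.0027, -0.649], [-0.8853, -0.3556, 0.2995, -0.0358], [-0.2789, -0.109, -0.9541, 0.3932], [0.0, 0.0, 0.0, 1.0]]
```

View pics/top0.png

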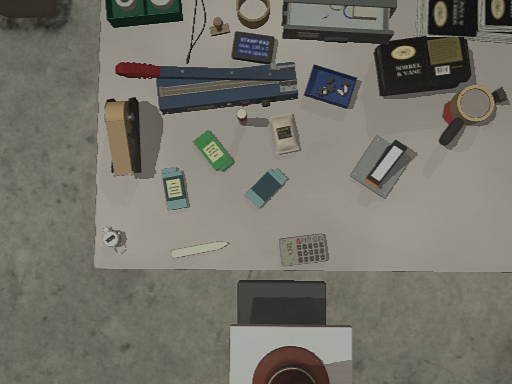

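View pics/side0.png

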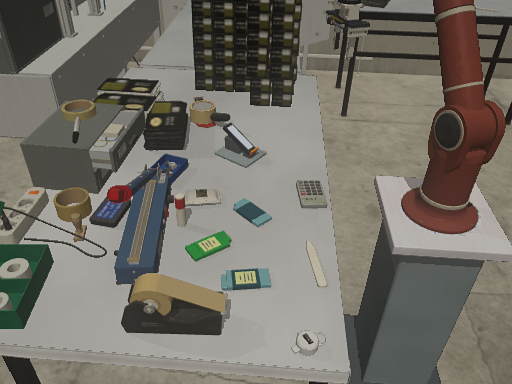

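View pics/wrist0.png

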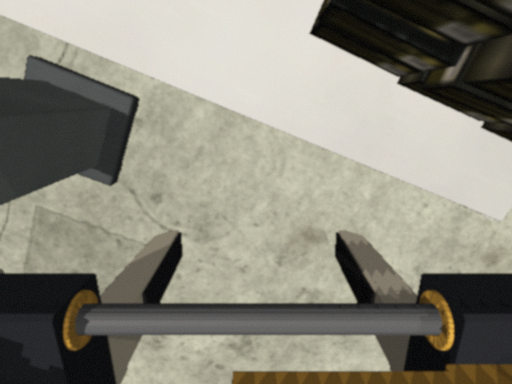

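In the top view, the candidates are the teal plate with a yellow label (175,188), the teal plate without a label (266,187) and the green labelled decoy (213,151). The teal labelled plate at (175,188) fits. The viewer is at (385,165). Next I'll check an enlarged crop and measure.

```bash
cat > h.py <<'E'
import numpy as np,cv2
from station import sense,capture
from scipy.spatial.transform import Rotation as R
def ray(c,u,v):
    f=192/np.tan(np.radians(c["fov_y"]/2)); W=np.array(c["world_to_cam"])
    d=np.array([(u-c["cx"])/f,(v-c["cy"])/f,1.]); Rm=W[:3,:3]
    return -Rm.T@W[:3,3], Rm.T@d
def onz(c,u,v,z):
    o,d=ray(c,u,v); return o+d*(z-o[2])/d[2]
def proj(c,P):
    f=192/np.tan(np.radians(c["fov_y"]/2)); W=np.array(c["world_to_cam"])
    p=W[:3,:3]@np.array(P)+W[:3,3]; return np.array([c["cx"]+f*p[0]/p[2],c["cy"]+f*p[1]/p[2]])
def tri(c1,p1,c2,p2):
    o1,d1=ray(c1,*p1);o2,d2=ray(c2,*p2)
    A=np.stack([d1,-d2],1);t=np.linalg.lstsq(A,o2-o1,rcond=None)[0]
    a=o1+d1*t[0];b=o2+d2*t[1];return (a+b)/2,np.linalg.norm(a-b)
def Rt(s):
    w,x,y,z=s["orientation"];return R.from_quat([x,y,z,w]).as_matrix()
E
python3 - <<'E'
from h import *
t=capture("top");s=capture("side")
a=t["pixels"][160:215,145:205]; b=s["pixels"][255:300,205:285]
d=t["pixels"][130:200,345:415]; e=s["pixels"][110:170,205:275]
rs=lambda im:cv2.resize(im,(390,290),interpolation=cv2.INTER_CUBIC)
cv2.imwrite("pics/crop1.png",np.vstack([np.hstack([rs(a),rs(b)]),np.hstack([rs(d),rs(e)])]))
for c,n,z,roi in((t,"top",.01,(140,150,210,225)),(s,"side",.01,(205,250,285,305))):
    hsv=cv2.cvtColor(c["pixels"],cv2.COLOR_BGR2HSV)
    m=cv2.inRange(hsv,(80,50,30),(110,255,255))
    x0,y0,x1,y1=roi;mm=np.zeros_like(m);mm[y0:y1,x0:x1]=m[y0:y1,x0:x1]
    cs=max(cv2.findContours(mm,0,2)[0],key=cv2.contourArea)
    P=np.array([onz(c,*p,z)[:2] for p in cs[:,0,:].astype(float)])
    r=cv2.minAreaRect((P*1000).astype(np.float32))
    print(n,r,cv2.boxPoints(r).tolist())
    ym=cv2.inRange(hsv,(18,40,140),(40,255,255));q=np.zeros_like(m);q[y0:y1,x0:x1]=ym[y0:y1,x0:x1]
    M=cv2.moments(q,True);print("label",onz(c,M["m10"]/M["m00"],M["m01"]/M["m00"],z))
E
```

```text
top ((508.5398254394531, 308.6766357421875), (107.8791275024414, 49.78327560424805), 10.347339630126953) [[451.0065612792969, 323.47509765625], [459.9483947753906, 274.50146484375], [566.0731201171875, 293.878173828125], [557.1312255859375, 342.851806640625]]
label [0.52009507 0.30013993 0.01      ]
side ((508.6485900878906, 313.4665832519531), (108.37272644042969, 58.8823127746582), 9.783101081848145) [[450.24761962890625, 333.2723388671875], [460.2528076171875, 275.24627685546875], [567.049560546875, 293.66082763671875], [557.0443725585938, 351.6868896484375]]
label [0.54588623 0.34585175 0.01      ]
```

View pics/crop1.png

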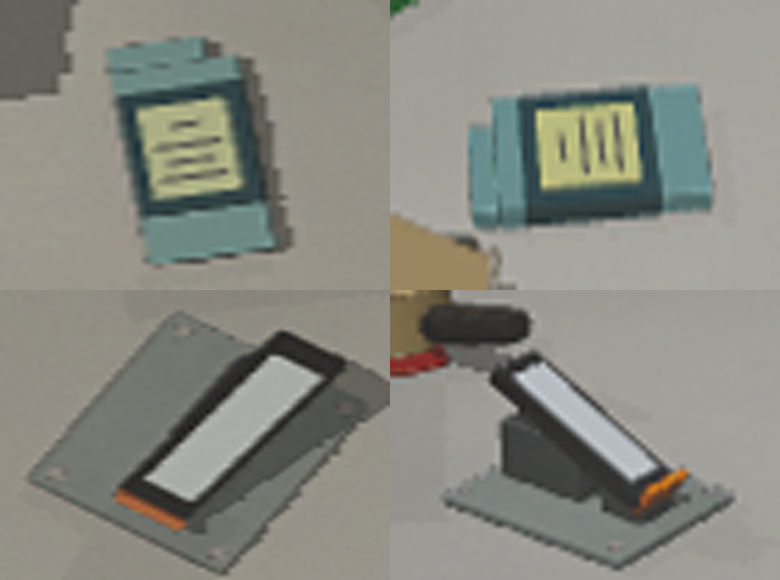

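The crop confirms it: yellow label up, with one notch at the far right corner in the top view. So slide +x points about +10° from world +x, and the notched end is the far end. Next is the viewer.

```bash
python3 - <<'E'
from h import *
t=capture("top");s=capture("side")
def pane(c,roi):
    x0,y0,x1,y1=roi; im=cv2.resize(c["pixels"][y0:y1,x0:x1],None,fx=8,fy=8,interpolation=cv2.INTER_CUBIC)
    hsv=cv2.cvtColor(im,cv2.COLOR_BGR2HSV)
    out={}
    for n,m in(("pane",cv2.inRange(im,(170,170,170),(255,255,255))),("or",cv2.inRange(hsv,(5,150,120),(18,255,255))),("bar",cv2.inRange(hsv,(0,0,0),(179,255,58)))):
        cs=[k for k in cv2.findContours(m,0,2)[0]]
        k=max(cs,key=cv2.contourArea); r=cv2.minAreaRect(k); b=cv2.boxPoints(r)
        out[n]=((b+.5)/8-.5+[x0,y0], (np.array(r[0])+.5)/8-.5+[x0,y0]); print(n,cv2.contourArea(k)/64,np.round(out[n][0],1).tolist(),np.round(out[n][1],1), np.array(r[1])/8)
        if n=="pane":
            kp=cv2.approxPolyDP(k,12,True)[:,0]; print((kp/8+[x0,y0]).round(1).tolist())
            M=cv2.moments(k); out["pc"]=np.array([M["m10"],M["m01"]])/M["m00"]/8-.44+[x0,y0]
            print("pc",out["pc"])
    return out
a=pane(t,(350,130,415,200)); print(); b=pane(s,(225,115,265,160))
print(tri(t,a["pc"],s,b["pc"]))
print("orange top", onz(t,*a["or"][1],.04), tri(t,a["or"][1],s,b["or"][1]))
st=sense();print(Rt(st).round(3).tolist())
E
```

```text
pane 110.125 [[371.0, 175.0], [394.0, 145.0], [401.6, 150.8], [378.7, 180.8]] [386.3 162.9] [ 9.61990738 37.77872467]
[[395.1, 146.5], [371.8, 175.6], [379.0, 180.1], [399.4, 153.1], [387.9, 165.0], [388.4, 167.2], [384.1, 169.9], [381.4, 176.1], [379.1, 175.4], [379.1, 178.5], [374.1, 175.0], [395.0, 148.0], [399.8, 153.1], [401.4, 152.1]]
pc [385.24576487 163.95583629]
or 25.515625 [[365.1, 180.1], [366.4, 178.1], [377.7, 185.7], [376.4, 187.6]] [371.4 182.9] [13.58855629  2.2923789 ]
bar 703.40625 [[365.0, 175.9], [394.3, 137.4], [407.4, 147.3], [378.0, 185.9]] [386.2 161.6] [16.44839096 48.49766541]

pane 143.140625 [[227.1, 127.5], [230.9, 123.8], [252.1, 145.6], [248.3, 149.4]] [239.6 136.6] [30.4373455   5.37609482]
[[228.0, 127.5], [248.0, 148.6], [252.1, 146.5], [232.5, 125.4]]
pc [239.5497573  136.56536013]
or 18.046875 [[248.4, 152.1], [256.5, 145.7], [258.2, 147.9], [250.1, 154.3]] [253.3 150. ] [ 2.79563403 10.34252357]
bar 135.625 [[220.3, 130.1], [229.3, 121.5], [255.1, 148.2], [246.2, 156.9]] [237.7 139.2] [37.19848251 12.48739338]
(array([ 0.57065701, -0.2315677 ,  0.06538695]), np.float64(0.0030421635556237693))
orange top [ 0.52307095 -0.20243824  0.04      ] (array([ 0.52471511, -0.20330969,  0.03606642]), np.float64(0.002759966920046492))
[[-0.0, 0.928, 0.373], [0.001, 0.373, -0.928], [-1.0, 0.0, -0.001]]
```

```bash
python3 - <<'E'
from h import *
t=capture("top");s=capture("side")
lo,e1=tri(t,(374.85,177.9),s,(250.2,147.5)); hi,e2=tri(t,(397.8,147.9),s,(229,125.6))
print(lo,hi,e1,e2,np.linalg.norm(hi-lo)); d=hi-lo; print(np.degrees(np.arctan2(d[1],d[0])),np.arctan2(d[2],np.hypot(*d[:2])))
c=(lo+hi)/2; x=np.array([np.cos(.5)*d[0]/np.hypot(*d[:2]),np.cos(.5)*d[1]/np.hypot(*d[:2]),np.sin(.5)])
# orange sill ends direction
e=[onz(t,*p,.042) for p in((365.7,179.1),(377.1,186.7))];v=e[1]-e[0];print("sill len,yaw",np.linalg.norm(v),np.degrees(np.arctan2(v[1],v[0]))+90, (e[0]+e[1])/2)
# foot: grey corners in top
im=cv2.resize(t["pixels"][125:205,345:420],None,fx=7,fy=7,interpolation=cv2.INTER_CUBIC); cv2.imwrite("pics/foot.png",im)
im=cv2.resize(s["pixels"][110:170,205:275],None,fx=8,fy=8,interpolation=cv2.INTER_CUBIC); cv2.imwrite("pics/foots.png",im)
for k in range(3):pass
E
```

```text
[ 0.53618445 -0.21128566  0.03988839] [ 0.60738529 -0.25674556  0.08869125] 0.0006725185696242294 0.001649325333498212 0.09755963118302219
-32.557182622177095 0.5238715465591662
sill len,yaw 0.034762360141729266 -33.582706097613595 [ 0.52283325 -0.20196272  0.042     ]
```

View pics/foot.png

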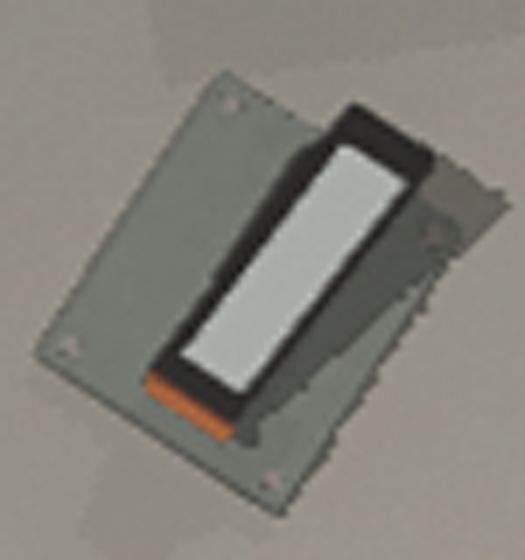

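```bash
python3 - <<'E'
from h import *
t=capture("top")
L,T,B=[onz(t,u/7-.43+345,v/7-.43+125,.01) for u,v in((37,355),(224,70),(283,515))]
a=T-L;b=B-L;print(np.linalg.norm(a),np.linalg.norm(b),np.degrees(np.arctan2(a[1],a[0])),np.degrees(np.arctan2(b[1],b[0]))+90,"centre",(T+B)/2)
# sill screen, window centre from bar corners
for (u,v) in((0,0),):pass
q=[(150,376),(232,438),(353,102),(435,160)]
z=[.037,.037,.0915,.0915]
P=[onz(t,u/7-.43+345,v/7-.43+125,k) for (u,v),k in zip(q,z)]
lo=(P[0]+P[1])/2;hi=(P[2]+P[3])/2;print(lo,hi,np.linalg.norm(hi-lo),np.degrees(np.arctan2(*(hi-lo)[[1,0]])),np.linalg.norm(P[1]-P[0]),np.linalg.norm(P[2]-P[3]))
E
```

```text
0.12881943073095656 0.10912459996467912 -33.076530744017965 -32.9023971788131 centre [ 0.56889019 -0.23373913  0.01      ]
[ 0.52365552 -0.20423751  0.037     ] [ 0.61762026 -0.2635258   0.0915    ] 0.12375266981648529 -32.2504158029665 0.037414216828783826 0.035047723276367355
```

Viewer yaw is about -32.9°, with the window origin near (0.528, -0.206). The slide centre is (0.5085, 0.3085), yaw 10.3°. Since the tool stays vertical, I'll let the slide pivot in the pads to take up the 29° tilt. First I move away from the cartons.

Emit:
{"fn": "apply_moves", "kwargs": {
  "increments": [
    {"x": 0,"y": 0.02,"z": -0.02,"yaw": 0,"fingers": 100},
    {"x": 0,"y": 0.05,"z": -0.045,"yaw": 4},
    {"x": 0,"y": 0.08,"z": -0.07,"yaw": 8},
    {"x": 0,"y": 0.11,"z": -0.095,"yaw": 11.6},
    {"x": 0,"y": 0.145,"z": -0.115,"yaw": 11.6},
    {"x": 0,"y": 0.18,"z": -0.135,"yaw": 11.6},
    {"x": 0,"y": 0.21,"z": -0.155,"yaw": 11.6},
    {"x": 0,"y": 0.24,"z": -0.176,"yaw": 11.6}
  ]
}}

```text
validation failed for argument at $.in...
```

```bash
cat >> h.py <<'E'
def go(x,y,z):
    s=sense();Rm=Rt(s);p=np.array(s["tcp_pos"]);print("t",round(s["time"],2),"tcp",p.round(4),"toolz ang",np.degrees(np.arctan2(Rm[1,2],Rm[0,2])).round(2),"F",np.round(s["force"],1),"w",round(s["width"],4))
    print("tool shift",(Rm.T@(np.array([x,y,z])-p)).round(4),"q",np.round(s["joint_pos"],2))
E
python3 -c "
from h import *
go(.52,0,.30);go(.5085,.3085,.2)"
```

```text
t 0.5 tcp [ 0.2422 -0.6031  0.3027] toolz ang -68.12 F [-0.2  0.4  0.5] w 0.0931
tool shift [ 0.0028  0.4826 -0.4562] q [ 1.16  0.61 -0.01  1.42  0.01  1.1  -0.04]
t 0.5 tcp [ 0.2422 -0.6031  0.3027] toolz ang -68.12 F [-0.2  0.4  0.5] w 0.0931
tool shift [ 0.1028  0.5869 -0.7467] q [ 1.16  0.61 -0.01  1.42  0.01  1.1  -0.04]
```

Emit:
{"fn": "apply_moves", "kwargs": {
  "increments": [
    {"x": 0,"y": 0.02,"z": -0.02,"yaw": 0,"fingers": 100},
    {"x": 0,"y": 0.05,"z": -0.045,"yaw": 4,"fingers": 100},
    {"x": 0,"y": 0.08,"z": -0.07,"yaw": 8,"fingers": 100},
    {"x": 0,"y": 0.11,"z": -0.095,"yaw": 11.6,"fingers": 100},
    {"x": 0,"y": 0.145,"z": -0.115,"yaw": 11.6,"fingers": 100},
    {"x": 0,"y": 0.18,"z": -0.135,"yaw": 11.6,"fingers": 100},
    {"x": 0,"y": 0.21,"z": -0.155,"yaw": 11.6,"fingers": 100},
    {"x": 0,"y": 0.24,"z": -0.176,"yaw": 11.6,"fingers": 100}
  ]
}}

```text
time: 1.17
tcp_pos: [0.4005, -0.3487, 0.3031]
orientation: [0.543, 0.453, 0.543, -0.453]
force: [-0.6, -1.1, -1.2]
width: 0.093
```

```bash
python3 -c "
from h import *
go(.52,0,.30);go(.5085,.3085,.2)"
```

```text
t 1.17 tcp [ 0.4005 -0.3487  0.3031] toolz ang -79.69 F [-0.6 -1.1 -1.2] w 0.093
tool shift [ 0.0031  0.18   -0.3217] q [ 0.67  0.43  0.01  1.77 -0.01  0.94 -0.71]
t 1.17 tcp [ 0.4005 -0.3487  0.3031] toolz ang -79.69 F [-0.6 -1.1 -1.2] w 0.093
tool shift [ 0.1029  0.2238 -0.6274] q [ 0.67  0.43  0.01  1.77 -0.01  0.94 -0.71]
```

Emit:
{"fn": "apply_moves", "kwargs": {
  "increments": [
    {"x": 0,"y": 0.02,"z": -0.03,"yaw": 0,"fingers": 100},
    {"x": 0,"y": 0.045,"z": -0.06,"yaw": 0,"fingers": 100},
    {"x": 0,"y": 0.07,"z": -0.09,"yaw": 0,"fingers": 100},
    {"x": 0,"y": 0.095,"z": -0.12,"yaw": 0,"fingers": 100},
    {"x": 0,"y": 0.12,"z": -0.15,"yaw": 0,"fingers": 100},
    {"x": 0,"y": 0.14,"z": -0.185,"yaw": 0,"fingers": 100},
    {"x": 0,"y": 0.16,"z": -0.22,"yaw": 0,"fingers": 100},
    {"x": 0,"y": 0.18,"z": -0.255,"yaw": 0,"fingers": 100}
  ]
}}

```text
time: 1.83
tcp_pos: [0.5315, -0.0655, 0.3031]
orientation: [0.543, 0.453, 0.543, -0.453]
force: [1.8, -0.1, 0.2]
width: 0.0927
```

Emit:
{"fn": "apply_moves", "kwargs": {
  "increments": [
    {"x": 0,"y": 0.01,"z": -0.04,"yaw": 0,"fingers": 100},
    {"x": 0,"y": 0.02,"z": -0.08,"yaw": 0,"fingers": 100},
    {"x": 0,"y": 0.03,"z": -0.12,"yaw": 0,"fingers": 100},
    {"x": 0.01,"y": 0.044,"z": -0.16,"yaw": 0,"fingers": 100},
    {"x": 0.025,"y": 0.044,"z": -0.2,"yaw": 0,"fingers": 100},
    {"x": 0.04,"y": 0.044,"z": -0.23,"yaw": 0,"fingers": 100},
    {"x": 0.05,"y": 0.044,"z": -0.26,"yaw": 0,"fingers": 100},
    {"x": 0.06,"y": 0.044,"z": -0.29,"yaw": 0,"fingers": 100}
  ]
}}

```text
time: 2.5
tcp_pos: [0.5218, 0.2276, 0.2421]
orientation: [0.543, 0.453, 0.543, -0.453]
force: [1.2, 0.0, 1.2]
width: 0.0927
```

```bash
python3 -c "
from h import *
go(.5085,.3085,.12)"
```

```text
t 2.5 tcp [0.5218 0.2276 0.2421] toolz ang -79.68 F [1.2 0.  1.2] w 0.0927
tool shift [ 0.1221  0.0014 -0.0819] q [-0.41  0.56 -0.07  1.74  0.05  0.85 -1.88]
```

```bash
python3 - <<'E'
from h import *
t=capture("top");s=capture("side")
print(onz(s,222,330,0),onz(s,225,300,.03), tri(t,(121,174),s,(222,300)))
for p in((112,176),(131,174),(133,174),(141,140)):print(p,onz(t,*p,0).round(3),onz(t,*p,.06).round(3))
for n,c in(("t",t),("s",s)):
  r=c["pixels"][80:230,90:250] if n=="t" else c["pixels"][190:370,110:330]
  cv2.imwrite(f"pics/d{n}.png",cv2.resize(r,(640,600) if n=="t" else (733,600)))
E
```

```text
[0.54461668 0.44752377 0.        ] [0.54433711 0.39522736 0.03      ] (array([0.54209742, 0.43088185, 0.07165059]), np.float64(0.006765216696762614))
(112, 176) [0.539 0.476 0.   ] [0.534 0.457 0.06 ]
(131, 174) [0.545 0.426 0.   ] [0.54  0.409 0.06 ]
(133, 174) [0.545 0.42  0.   ] [0.54  0.404 0.06 ]
(141, 140) [0.636 0.401 0.   ] [0.627 0.385 0.06 ]
```

View pics/ds.png

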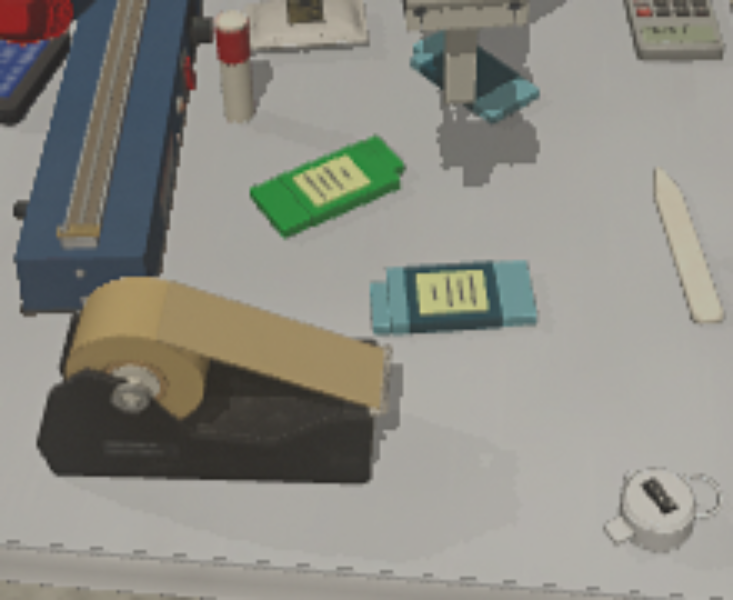

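View pics/dt.png

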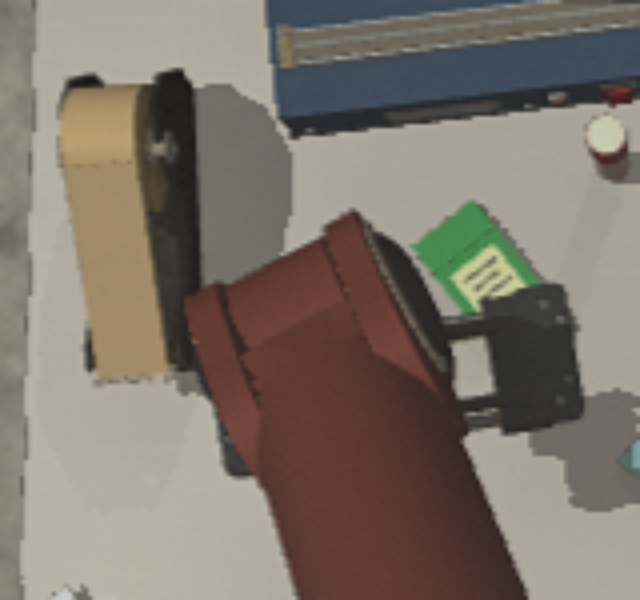

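Emit:
{"fn": "apply_moves", "kwargs": {
  "increments": [
    {"x": 0,"y": 0,"z": -0.03,"yaw": 0,"fingers": 100},
    {"x": 0,"y": 0,"z": -0.06,"yaw": 0,"fingers": 100},
    {"x": 0.02,"y": 0.001,"z": -0.082,"yaw": 0,"fingers": 100},
    {"x": 0.05,"y": 0.001,"z": -0.082,"yaw": 0,"fingers": 100},
    {"x": 0.08,"y": 0.001,"z": -0.082,"yaw": 0,"fingers": 100},
    {"x": 0.1,"y": 0.001,"z": -0.082,"yaw": 0,"fingers": 100},
    {"x": 0.1,"y": 0.001,"z": -0.082,"yaw": 0,"fingers": 100}
  ]
}}

```text
time: 3.18
tcp_pos: [0.5071, 0.3045, 0.1388]
orientation: [0.542, 0.45, 0.543, -0.456]
force: [-0.8, 0.2, -0.6]
width: 0.0934
```

```bash
python3 - <<'E'
from h import *
go(.5085,.3085,.0875)
w=capture("wrist");im=w["pixels"].copy()
c=np.array([.5085,.3085]);a=np.radians(10.3);ux=np.array([np.cos(a),np.sin(a)]);uy=np.array([-ux[1],ux[0]])
for i,j in((55,26),(55,-26),(-55,26),(-55,-26)):
    q=c+ux*i/1000+uy*j/1000;p=proj(w,[*q,.01]);cv2.circle(im,tuple(int(k) for k in p),4,(0,0,255),1)
cv2.imwrite("pics/w1.png",im)
cv2.imwrite("pics/s1.png",cv2.resize(capture("side")["pixels"][170:350,110:330],(733,600)))
E
```

```text
t 3.18 tcp [0.5071 0.3045 0.1388] toolz ang -79.76 F [-0.8  0.2 -0.6] w 0.0934
tool shift [ 0.0513  0.0025 -0.0039] q [-0.54  0.73 -0.05  1.76  0.06  0.67 -2.02]
```

View pics/w1.png

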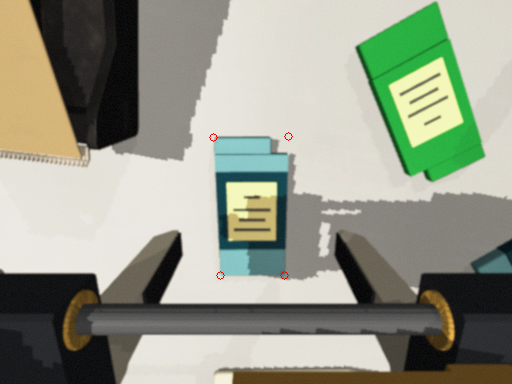

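View pics/s1.png

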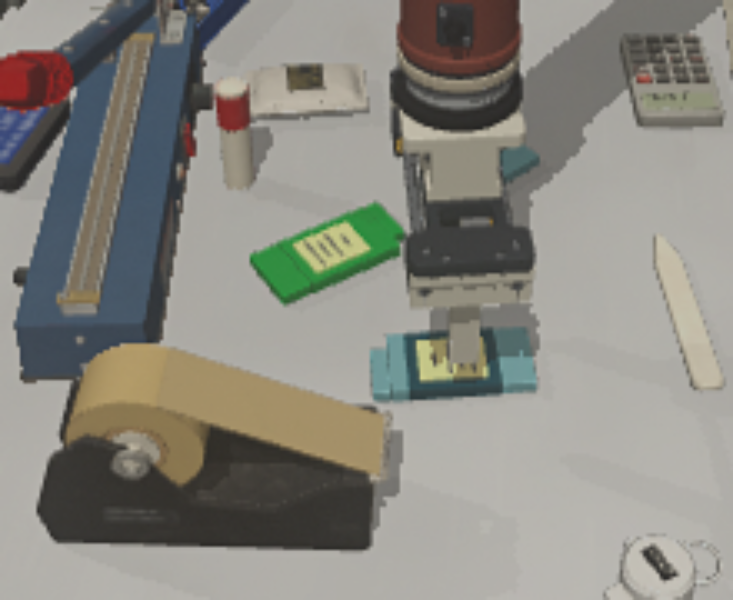

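Emit:
{"fn": "apply_moves", "kwargs": {
  "increments": [
    {"x": 0.02,"y": 0.001,"z": 0,"yaw": 0,"fingers": 100},
    {"x": 0.035,"y": 0.001,"z": 0,"yaw": 0,"fingers": 100},
    {"x": 0.045,"y": 0.001,"z": 0,"yaw": 0,"fingers": 100},
    {"x": 0.052,"y": 0.001,"z": 0,"yaw": 0,"fingers": 100},
    {"x": 0.054,"y": 0.001,"z": 0,"yaw": 0,"fingers": 100},
    {"x": 0.054,"y": 0.001,"z": 0,"yaw": 0,"fingers": 100}
  ]
}}

```text
time: 3.78
tcp_pos: [0.5102, 0.3069, 0.0893]
orientation: [0.543, 0.454, 0.543, -0.453]
force: [0.0, 0.9, 0.9]
width: 0.093
```

```bash
python3 - <<'E'
from h import *
go(.5085,.3085,.0875)
cv2.imwrite("pics/s2.png",cv2.resize(capture("side")["pixels"][170:350,110:330],(733,600)))
cv2.imwrite("pics/w2.png",capture("wrist")["pixels"])
E
```

```text
t 3.78 tcp [0.5102 0.3069 0.0893] toolz ang -79.73 F [0.  0.9 0.9] w 0.093
tool shift [ 0.0018 -0.0014 -0.0018] q [-0.55  0.8  -0.05  1.77  0.07  0.57 -2.03]
```

View pics/w2.png

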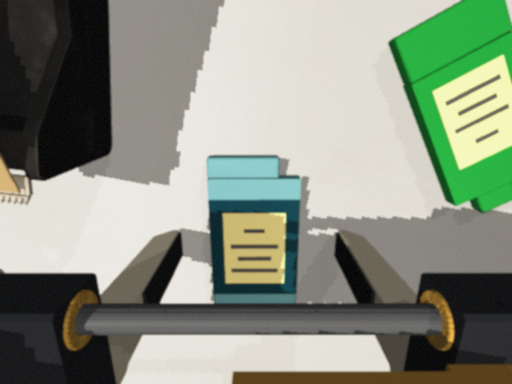

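View pics/s2.png

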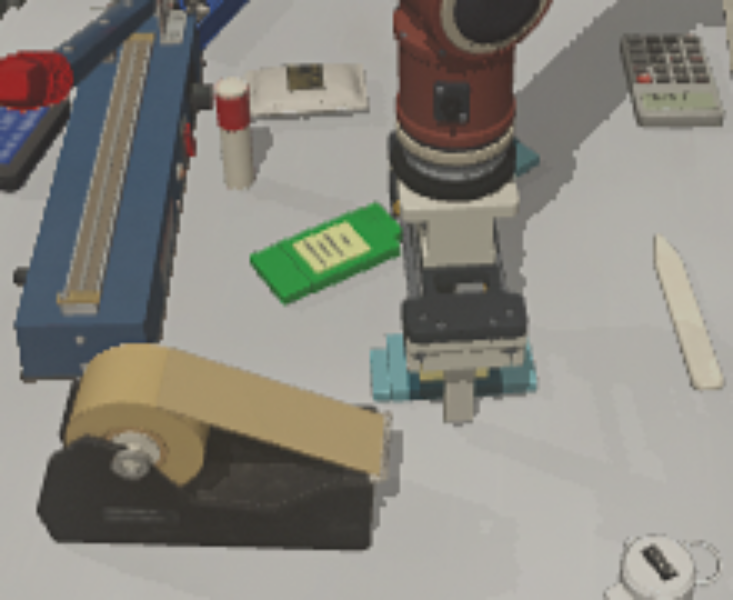

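Emit:
{"fn": "apply_moves", "kwargs": {
  "increments": [
    {"x": 0.003,"y": -0.001,"z": -0.001,"yaw": 0,"fingers": 100},
    {"x": 0.003,"y": -0.001,"z": -0.001,"yaw": 0,"fingers": 40},
    {"x": 0.003,"y": -0.001,"z": -0.001,"yaw": 0,"fingers": 40},
    {"x": 0.003,"y": -0.001,"z": -0.001,"yaw": 0,"fingers": 40},
    {"x": 0.003,"y": -0.001,"z": -0.001,"yaw": 0,"fingers": 40},
    {"x": 0.003,"y": -0.001,"z": -0.001,"yaw": 0,"fingers": 40},
    {"x": 0.003,"y": -0.001,"z": -0.001,"yaw": 0,"fingers": 40},
    {"x": 0.003,"y": -0.001,"z": -0.001,"yaw": 0,"fingers": 40}
  ],
  "grip_force": 15
}}

```text
time: 4.55
tcp_pos: [0.5087, 0.3077, 0.0858]
orientation: [0.543, 0.453, 0.543, -0.453]
force: [0.6, -0.4, -1.1]
width: 0.0519
```

```bash
python3 - <<'E'
from h import *
go(.5085,.3085,.0875)
E
```

```text
t 4.55 tcp [0.5087 0.3077 0.0858] toolz ang -79.72 F [ 0.6 -0.4 -1.1] w 0.0519
tool shift [-0.0017 -0.0001 -0.0008] q [-0.55  0.81 -0.05  1.78  0.07  0.56 -2.03]
```

Emit:
{"fn": "apply_moves", "kwargs": {
  "increments": [
    {"x": -0.01,"y": 0,"z": 0,"yaw": 0,"fingers": 40},
    {"x": -0.03,"y": 0,"z": 0,"yaw": 0,"fingers": 40},
    {"x": -0.06,"y": 0,"z": 0,"yaw": 0,"fingers": 40},
    {"x": -0.09,"y": 0,"z": 0,"yaw": 0,"fingers": 40},
    {"x": -0.12,"y": 0,"z": 0,"yaw": 0,"fingers": 40},
    {"x": -0.14,"y": 0,"z": 0,"yaw": 0,"fingers": 40},
    {"x": -0.16,"y": 0,"z": 0,"yaw": 0,"fingers": 40},
    {"x": -0.165,"y": 0,"z": 0,"yaw": 0,"fingers": 40}
  ]
}}

```text
time: 5.22
tcp_pos: [0.5099, 0.3084, 0.2552]
orientation: [0.544, 0.456, 0.542, -0.451]
force: [0.2, 0.3, -1.2]
width: 0.0518
```

```bash
python3 - <<'E'
from h import *
go(.5525,-.222,.25)
cv2.imwrite("pics/s3.png",cv2.resize(capture("side")["pixels"][130:350,110:330],(600,600)))
E
```

```text
t 5.22 tcp [0.5099 0.3084 0.2552] toolz ang -79.73 F [ 0.2  0.3 -1.2] w 0.0518
tool shift [ 0.0033 -0.0526  0.5295] q [-0.54  0.58 -0.06  1.65  0.04  0.91 -2.01]
```

View pics/s3.png

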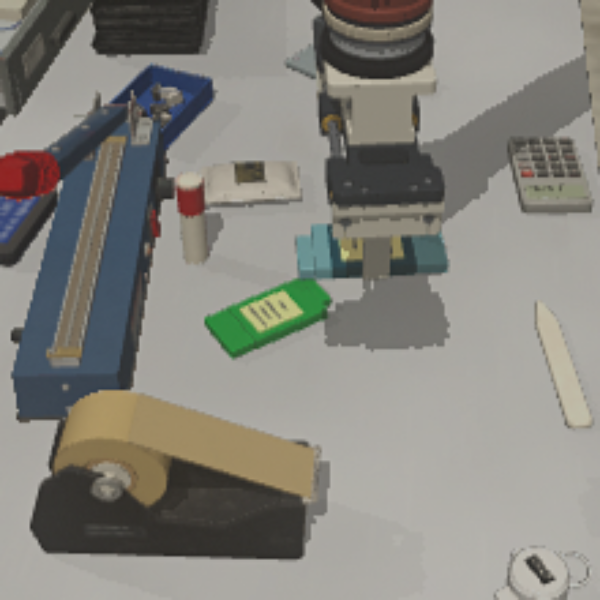

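The slide is held level with the notch at the far end. Now I transfer it to above the viewer, with a yaw of +43°.

Emit:
{"fn": "apply_moves", "kwargs": {
  "increments": [
    {"x": 0,"y": -0.001,"z": 0.02,"yaw": 0,"fingers": 40},
    {"x": 0,"y": -0.003,"z": 0.05,"yaw": 0,"fingers": 40},
    {"x": 0,"y": -0.005,"z": 0.085,"yaw": 0,"fingers": 40},
    {"x": 0,"y": -0.008,"z": 0.125,"yaw": 0,"fingers": 40},
    {"x": 0,"y": -0.011,"z": 0.165,"yaw": 0,"fingers": 40},
    {"x": 0,"y": -0.014,"z": 0.205,"yaw": 0,"fingers": 40},
    {"x": 0,"y": -0.017,"z": 0.245,"yaw": 0,"fingers": 40},
    {"x": 0,"y": -0.02,"z": 0.285,"yaw": 0,"fingers": 40}
  ]
}}

```text
time: 5.93
tcp_pos: [0.5389, 0.0217, 0.2495]
orientation: [0.542, 0.452, 0.544, -0.454]
force: [0.3, 0.9, -0.4]
width: 0.0518
```

Emit:
{"fn": "apply_moves", "kwargs": {
  "increments": [
    {"x": 0,"y": -0.002,"z": 0.035,"yaw": 6,"fingers": 40},
    {"x": 0,"y": -0.004,"z": 0.07,"yaw": 12,"fingers": 40},
    {"x": 0,"y": -0.006,"z": 0.105,"yaw": 18,"fingers": 40},
    {"x": 0,"y": -0.008,"z": 0.14,"yaw": 24,"fingers": 40},
    {"x": 0,"y": -0.01,"z": 0.175,"yaw": 30,"fingers": 40},
    {"x": 0,"y": -0.012,"z": 0.205,"yaw": 36,"fingers": 40},
    {"x": 0,"y": -0.014,"z": 0.235,"yaw": 41,"fingers": 40},
    {"x": 0,"y": -0.016,"z": 0.25,"yaw": 43.2,"fingers": 40}
  ]
}}

```text
time: 6.6
tcp_pos: [0.5674, -0.2299, 0.2493]
orientation: [-0.336, -0.621, -0.335, 0.624]
force: [-0.6, -0.7, -0.4]
width: 0.0516
```

```bash
python3 - <<'E'
from h import *
go(.571,-.234,.20)
cv2.imwrite("pics/s4.png",cv2.resize(capture("side")["pixels"][50:180,170:300],(600,600),interpolation=cv2.INTER_CUBIC))
cv2.imwrite("pics/w4.png",capture("wrist")["pixels"])
E
```

```text
t 6.6 tcp [ 0.5674 -0.2299  0.2493] toolz ang -123.39 F [-0.6 -0.7 -0.4] w 0.0516
tool shift [0.0493 0.0053 0.0013] q [ 0.25  0.61  0.15  1.61 -0.11  0.93 -1.71]
```

View pics/s4.png

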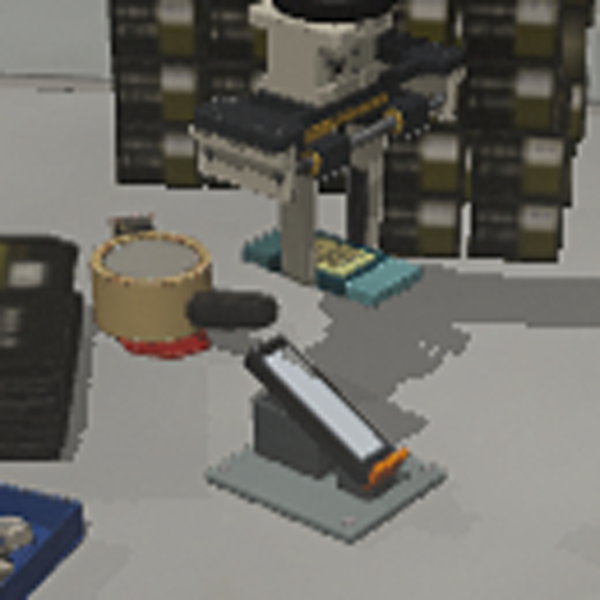

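View pics/w4.png

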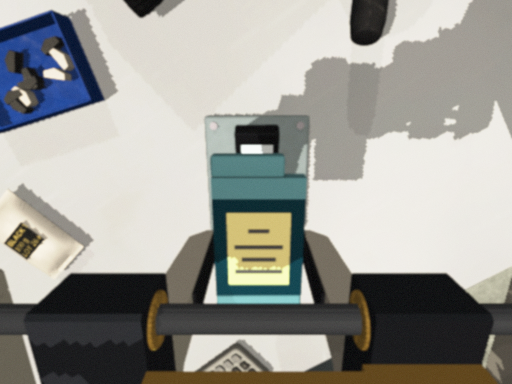

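Emit:
{"fn": "apply_moves", "kwargs": {
  "increments": [
    {"x": 0.015,"y": 0.002,"z": 0,"yaw": 0,"fingers": 40},
    {"x": 0.03,"y": 0.003,"z": 0,"yaw": 0,"fingers": 40},
    {"x": 0.045,"y": 0.004,"z": 0,"yaw": 0,"fingers": 40},
    {"x": 0.055,"y": 0.004,"z": 0,"yaw": 0,"fingers": 40},
    {"x": 0.062,"y": 0.004,"z": 0,"yaw": 0,"fingers": 40},
    {"x": 0.062,"y": 0.004,"z": 0,"yaw": 0,"fingers": 40}
  ]
}}

```text
time: 7.2
tcp_pos: [0.5714, -0.2253, 0.187]
orientation: [-0.337, -0.62, -0.34, 0.621]
force: [-0.7, -0.3, -1.2]
width: 0.0517
```

```bash
python3 - <<'E'
from h import *
go(.571,-.234,.17)
cv2.imwrite("pics/s5.png",cv2.resize(capture("side")["pixels"][70:180,190:300],(600,600),interpolation=cv2.INTER_CUBIC))
cv2.imwrite("pics/w5.png",capture("wrist")["pixels"])
E
```

```text
t 7.2 tcp [ 0.5714 -0.2253  0.187 ] toolz ang -122.77 F [-0.7 -0.3 -1.2] w 0.0517
tool shift [0.017  0.0045 0.0075] q [ 0.26  0.69  0.13  1.66 -0.12  0.8  -1.7 ]
```

View pics/s5.png

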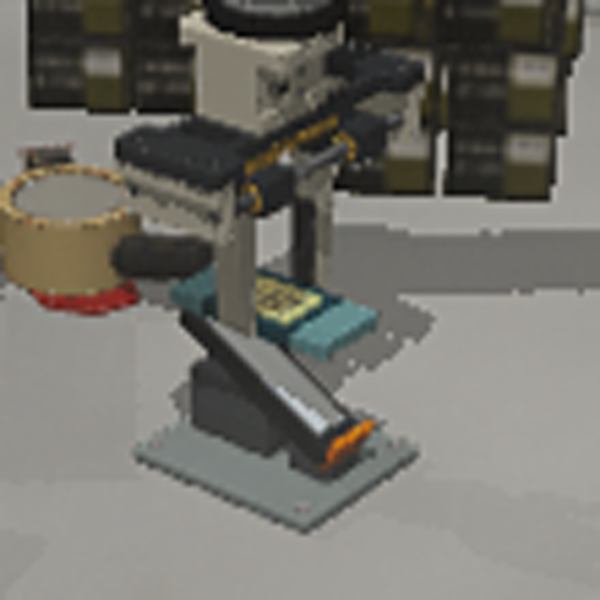

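View pics/w5.png

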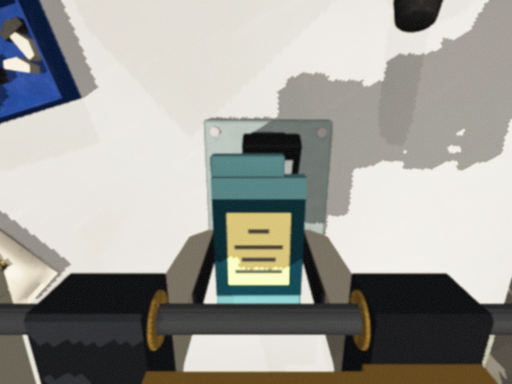

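Emit:
{"fn": "apply_moves", "kwargs": {
  "increments": [
    {"x": 0,"y": 0.002,"z": 0.004,"yaw": 0,"fingers": 40},
    {"x": 0,"y": 0.004,"z": 0.0075,"yaw": 0,"fingers": 40},
    {"x": 0,"y": 0.0045,"z": 0.0075,"yaw": 0,"fingers": 40},
    {"x": 0,"y": 0.0045,"z": 0.0075,"yaw": 0,"fingers": 40},
    {"x": 0,"y": 0.0045,"z": 0.0075,"yaw": 0,"fingers": 40}
  ]
}}

```text
time: 7.72
tcp_pos: [0.5718, -0.2363, 0.1891]
orientation: [0.338, 0.621, 0.338, -0.621]
force: [-0.5, -0.2, -0.4]
width: 0.0517
```

```bash
python3 - <<'E'
from h import *
go(.571,-.234,.17)
w=capture("wrist")
cv2.imwrite("pics/w6.png",w["pixels"])
E
```

```text
t 7.72 tcp [ 0.5718 -0.2363  0.1891] toolz ang -122.95 F [-0.5 -0.2 -0.4] w 0.0517
tool shift [ 0.0191 -0.002  -0.0015] q [ 0.28  0.69  0.13  1.65 -0.12  0.81 -1.68]
```

View pics/w6.png

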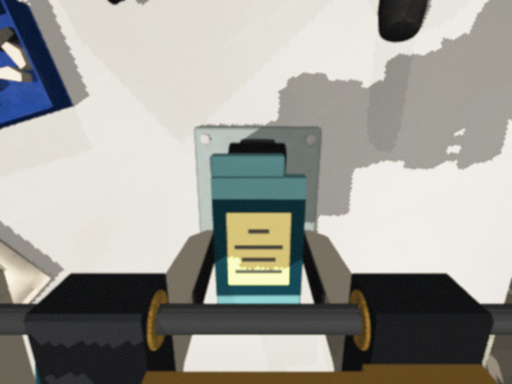

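Emit:
{"fn": "apply_moves", "kwargs": {
  "increments": [
    {"x": 0.004,"y": -0.001,"z": -0.001,"yaw": 0,"fingers": 40},
    {"x": 0.008,"y": -0.001,"z": -0.001,"yaw": 0,"fingers": 40},
    {"x": 0.012,"y": -0.001,"z": -0.001,"yaw": 0,"fingers": 40},
    {"x": 0.016,"y": -0.001,"z": -0.001,"yaw": 0,"fingers": 40},
    {"x": 0.02,"y": -0.001,"z": -0.001,"yaw": 0,"fingers": 40},
    {"x": 0.022,"y": -0.001,"z": -0.001,"yaw": 0,"fingers": 40}
  ]
}}

```text
time: 8.27
tcp_pos: [0.5715, -0.2344, 0.1662]
orientation: [-0.338, -0.621, -0.338, 0.621]
force: [-0.6, 0.9, 1.5]
width: 0.0515
```

```bash
python3 - <<'E'
from h import *
go(.571,-.234,.15)
cv2.imwrite("pics/s7.png",cv2.resize(capture("side")["pixels"][70:180,190:300],(600,600),interpolation=cv2.INTER_CUBIC))
E
```

```text
t 8.27 tcp [ 0.5715 -0.2344  0.1662] toolz ang -122.9 F [-0.6  0.9  1.5] w 0.0515
tool shift [ 0.0162 -0.0006 -0.0001] q [ 0.28  0.72  0.13  1.67 -0.12  0.76 -1.68]
```

View pics/s7.png

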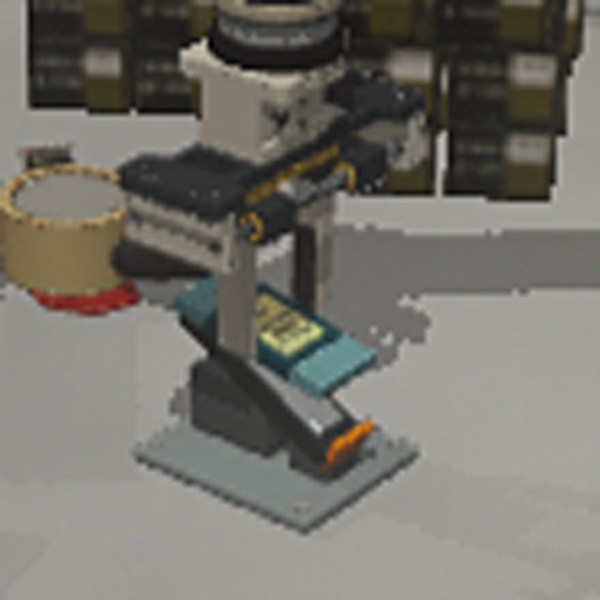

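The slide is pivoting as planned under about 2 N. Continuing down.

Emit:
{"fn": "apply_moves", "kwargs": {
  "increments": [
    {"x": 0.004,"y": 0,"z": 0,"yaw": 0,"fingers": 40},
    {"x": 0.008,"y": 0,"z": 0,"yaw": 0,"fingers": 40},
    {"x": 0.011,"y": 0,"z": 0,"yaw": 0,"fingers": 40},
    {"x": 0.013,"y": 0,"z": 0,"yaw": 0,"fingers": 40},
    {"x": 0.014,"y": 0,"z": 0,"yaw": 0,"fingers": 40},
    {"x": 0.014,"y": 0,"z": 0,"yaw": 0,"fingers": 40}
  ]
}}

```text
time: 8.82
tcp_pos: [0.5713, -0.2349, 0.1525]
orientation: [-0.338, -0.621, -0.338, 0.621]
force: [-0.3, -0.5, 0.7]
width: 0.0521
```

```bash
python3 - <<'E'
from h import *
go(.571,-.234,.1485)
cv2.imwrite("pics/s8.png",cv2.resize(capture("side")["pixels"][90:170,200:280],(600,600),interpolation=cv2.INTER_CUBIC))
cv2.imwrite("pics/w8.png",capture("wrist")["pixels"])
E
```

```text
t 8.82 tcp [ 0.5713 -0.2349  0.1525] toolz ang -122.94 F [-0.3 -0.5  0.7] w 0.0521
tool shift [ 0.004  -0.0008 -0.0006] q [ 0.28  0.74  0.13  1.68 -0.13  0.73 -1.68]
```

View pics/s8.png

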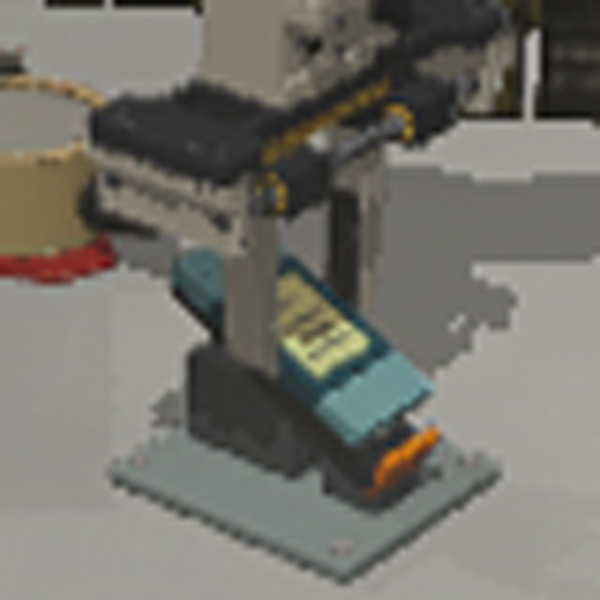

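View pics/w8.png

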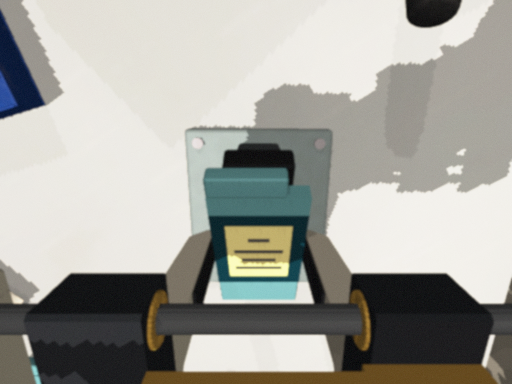

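Emit:
{"fn": "apply_moves", "kwargs": {
  "increments": [
    {"x": 0.001,"y": 0,"z": 0,"yaw": 0,"fingers": 40},
    {"x": 0.002,"y": 0,"z": 0,"yaw": 0,"fingers": 40},
    {"x": 0.003,"y": 0,"z": 0,"yaw": 0,"fingers": 40},
    {"x": 0.004,"y": 0,"z": 0,"yaw": 0,"fingers": 40},
    {"x": 0.004,"y": 0,"z": 0,"yaw": 0,"fingers": 40}
  ]
}}

```text
time: 9.33
tcp_pos: [0.5714, -0.2347, 0.1486]
orientation: [-0.338, -0.621, -0.338, 0.621]
force: [0.3, -0.3, 1.8]
width: 0.0519
```

```bash
python3 - <<'E'
from h import *
go(.571,-.234,.1485)
cv2.imwrite("pics/s9.png",cv2.resize(capture("side")["pixels"][90:170,200:280],(600,600),interpolation=cv2.INTER_CUBIC))
E
```

```text
t 9.33 tcp [ 0.5714 -0.2347  0.1486] toolz ang -122.93 F [ 0.3 -0.3  1.8] w 0.0519
tool shift [ 0.0001 -0.0007 -0.0004] q [ 0.28  0.74  0.13  1.68 -0.13  0.73 -1.68]
```

View pics/s9.png

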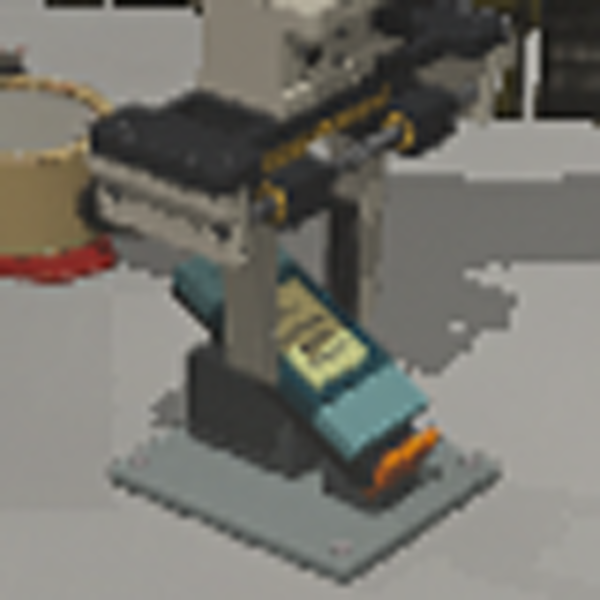

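Emit:
{"fn": "apply_moves", "kwargs": {
  "increments": [
    {"x": 0.0005,"y": 0,"z": 0,"yaw": 0,"fingers": 40},
    {"x": 0.001,"y": 0,"z": 0,"yaw": 0,"fingers": 40},
    {"x": 0.0015,"y": 0,"z": 0,"yaw": 0,"fingers": 40},
    {"x": 0.0015,"y": 0,"z": 0,"yaw": 0,"fingers": 40}
  ]
}}

```text
time: 9.72
tcp_pos: [0.5715, -0.2347, 0.1483]
orientation: [0.338, 0.621, 0.338, -0.621]
force: [-1.3, -0.5, 7.4]
width: 0.0516
```

```bash
python3 - <<'E'
from h import *
go(.571,-.234,.1485)
E
```

```text
t 9.72 tcp [ 0.5715 -0.2347  0.1483] toolz ang -122.92 F [-1.3 -0.5  7.4] w 0.0516
tool shift [-0.0002 -0.0008 -0.0004] q [ 0.28  0.74  0.12  1.68 -0.13  0.72 -1.68]
```

Flat contact: the tool stopped at z 0.1483 with 7 N. Next I slide it down the slope to the sill.

Emit:
{"fn": "apply_moves", "kwargs": {
  "increments": [
    {"x": 0.0,"y": -0.001,"z": 0,"yaw": 0,"fingers": 40},
    {"x": 0.0005,"y": -0.002,"z": 0,"yaw": 0,"fingers": 40},
    {"x": 0.001,"y": -0.003,"z": 0,"yaw": 0,"fingers": 40},
    {"x": 0.0015,"y": -0.004,"z": 0,"yaw": 0,"fingers": 40},
    {"x": 0.0018,"y": -0.0045,"z": 0,"yaw": 0,"fingers": 40},
    {"x": 0.0018,"y": -0.0045,"z": 0,"yaw": 0,"fingers": 40}
  ]
}}

```text
time: 10.22
tcp_pos: [0.5683, -0.2326, 0.1463]
orientation: [0.338, 0.622, 0.337, -0.621]
force: [-0.3, -0.1, 5.3]
width: 0.0521
```

```bash
cat >>h.py <<'E'
def win():
    s=sense();p=np.array(s["tcp_pos"]);F=np.array(s["force"]);a=np.radians(-32.9);d=np.array([np.cos(a),np.sin(a),0]);k=np.array([0,0,1.]);c,q=np.cos(.5),np.sin(.5)
    X=c*d+q*k;Z=-q*d+c*k;Y=np.cross(Z,X);o=np.array([.528,-.206,.034]);g=p-[0,0,.0808]-o
    print("win pos of slide centre (mm)",(np.array([X@g,Y@g,Z@g])*1e3).round(1),"F xyz",np.array([X@F,Y@F,Z@F]).round(1))
E
python3 - <<'E'
from h import *
go(.5665,-.231,.147);win()
cv2.imwrite("pics/s10.png",cv2.resize(capture("side")["pixels"][90:170,200:280],(600,600),interpolation=cv2.INTER_CUBIC))
E
```

```text
t 10.22 tcp [ 0.5683 -0.2326  0.1463] toolz ang -122.92 F [-0.3 -0.1  5.3] w 0.0521
tool shift [-0.0007 -0.0024 -0.0004] q [ 0.28  0.74  0.12  1.69 -0.13  0.71 -1.68]
win pos of slide centre (mm) [57.5 -0.4  4.5] F xyz [ 2.3 -0.3  4.7]
```

View pics/s10.png

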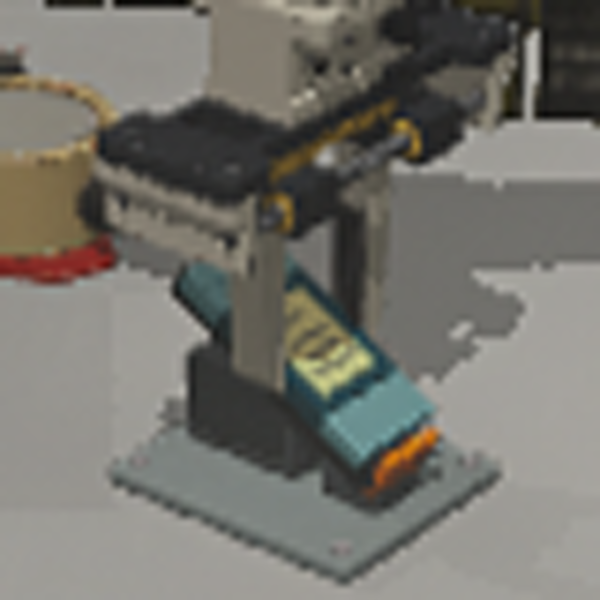

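Emit:
{"fn": "apply_moves", "kwargs": {
  "increments": [
    {"x": 0.0005,"y": -0.0008,"z": 0,"yaw": 0,"fingers": 40},
    {"x": 0.001,"y": -0.0018,"z": 0,"yaw": 0,"fingers": 40},
    {"x": 0.001,"y": -0.0018,"z": 0,"yaw": 0,"fingers": 40},
    {"x": 0.001,"y": -0.0018,"z": 0,"yaw": 0,"fingers": 40}
  ]
}}

```text
time: 10.6
tcp_pos: [0.5667, -0.2316, 0.1452]
orientation: [0.338, 0.622, 0.337, -0.621]
force: [0.0, -0.2, 5.7]
width: 0.0524
```

```bash
python3 - <<'E'
from h import *
go(.5665,-.231,.147);win()
E
```

```text
t 10.6 tcp [ 0.5667 -0.2316  0.1452] toolz ang -122.92 F [ 0.  -0.2  5.7] w 0.0524
tool shift [-0.0018 -0.0005 -0.0003] q [ 0.28  0.74  0.12  1.7  -0.13  0.71 -1.68]
win pos of slide centre (mm) [55.3 -0.4  4.5] F xyz [ 2.9 -0.2  5. ]
```

Emit:
{"fn": "apply_moves", "kwargs": {
  "increments": [
    {"x": 0.0004,"y": -0.0009,"z": 0,"yaw": 0,"fingers": 40},
    {"x": 0.0004,"y": -0.0009,"z": 0,"yaw": 0,"fingers": 40},
    {"x": 0.0004,"y": -0.0009,"z": 0,"yaw": 0,"fingers": 40}
  ]
}}

```text
time: 10.85
tcp_pos: [0.5659, -0.231, 0.1447]
orientation: [0.338, 0.622, 0.337, -0.621]
force: [0.6, 0.7, 5.1]
width: 0.0521
```

```bash
python3 - <<'E'
from h import *
go(.5665,-.231,.147);win()
cv2.imwrite("pics/s11.png",cv2.resize(capture("side")["pixels"][90:170,200:280],(600,600),interpolation=cv2.INTER_CUBIC))
E
```

```text
t 10.85 tcp [ 0.5659 -0.231   0.1447] toolz ang -122.92 F [0.6 0.7 5.1] w 0.0521
tool shift [-0.0023  0.0005 -0.0003] q [ 0.28  0.74  0.12  1.7  -0.13  0.7  -1.68]
win pos of slide centre (mm) [54.2 -0.4  4.5] F xyz [2.6 1.  4.4]
```

View pics/s11.png

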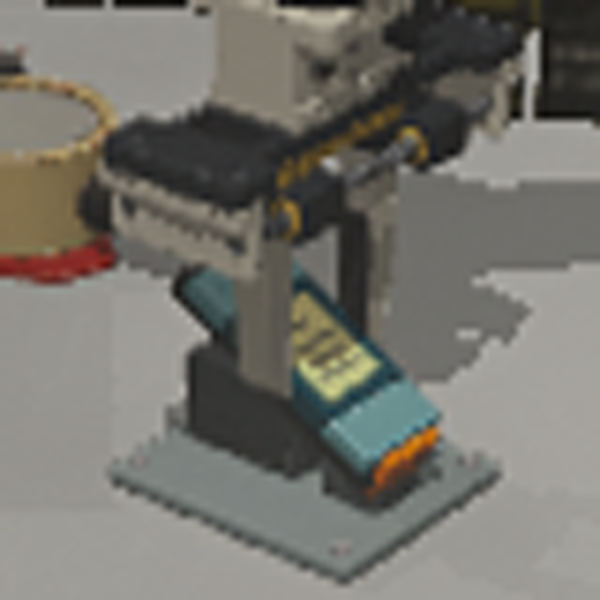

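Emit:
{"fn": "apply_moves", "kwargs": {
  "increments": [
    {"x": 0.0005,"y": -0.0009,"z": 0,"yaw": 0,"fingers": 40},
    {"x": 0.0005,"y": -0.0009,"z": 0,"yaw": 0,"fingers": 40},
    {"x": 0.0005,"y": -0.0009,"z": 0,"yaw": 0,"fingers": 40}
  ]
}}

```text
time: 11.15
tcp_pos: [0.5654, -0.2307, 0.1444]
orientation: [0.338, 0.622, 0.337, -0.621]
force: [0.2, -0.7, 6.2]
width: 0.0516
```

```bash
python3 - <<'E'
from h import *
go(.5665,-.231,.147);win()
E
```

```text
t 11.15 tcp [ 0.5654 -0.2307  0.1444] toolz ang -122.92 F [ 0.2 -0.7  6.2] w 0.0516
tool shift [-0.0026  0.0011 -0.0003] q [ 0.28  0.74  0.12  1.71 -0.13  0.7  -1.68]
win pos of slide centre (mm) [53.5 -0.4  4.5] F xyz [ 3.5 -0.5  5.2]
```

Emit:
{"fn": "apply_moves", "kwargs": {
  "increments": [
    {"x": 0.0005,"y": -0.0009,"z": 0,"yaw": 0,"fingers": 40},
    {"x": 0.0005,"y": -0.0009,"z": 0,"yaw": 0,"fingers": 40},
    {"x": 0.0005,"y": -0.0009,"z": 0,"yaw": 0,"fingers": 40}
  ]
}}

```text
time: 11.4
tcp_pos: [0.5652, -0.2306, 0.1443]
orientation: [0.339, 0.622, 0.337, -0.62]
force: [0.4, -0.1, 7.0]
width: 0.0516
```

```bash
python3 - <<'E'
from h import *
go(.5665,-.231,.147);win()
E
```

```text
t 11.4 tcp [ 0.5652 -0.2306  0.1443] toolz ang -122.93 F [ 0.4 -0.1  7. ] w 0.0516
tool shift [-0.0027  0.0014 -0.0003] q [ 0.28  0.74  0.12  1.71 -0.13  0.7  -1.68]
win pos of slide centre (mm) [53.2 -0.4  4.5] F xyz [3.7 0.1 6. ]
```

Emit:
{"fn": "apply_moves", "kwargs": {
  "increments": [
    {"x": 0.0,"y": -0.0008,"z": 0,"yaw": 0,"fingers": 40},
    {"x": 0.0,"y": -0.0008,"z": 0,"yaw": 0,"fingers": 40},
    {"x": 0.0,"y": -0.0008,"z": 0,"yaw": 0,"fingers": 40},
    {"x": 0.0,"y": -0.0008,"z": 0,"yaw": 0,"fingers": 40}
  ]
}}

```text
time: 11.73
tcp_pos: [0.565, -0.2305, 0.1443]
orientation: [0.339, 0.622, 0.336, -0.62]
force: [1.4, -1.4, 6.0]
width: 0.0521
```

```bash
python3 - <<'E'
from h import *
go(.5665,-.231,.147);win()
s=capture("side");t=capture("top")
a=cv2.resize(s["pixels"][100:165,210:275],(400,400),interpolation=cv2.INTER_CUBIC);b=cv2.resize(t["pixels"][130:200,350:420],(400,400),interpolation=cv2.INTER_CUBIC)
cv2.imwrite("pics/f12.png",np.hstack([a,b]))
cv2.imwrite("pics/w12.png",capture("wrist")["pixels"])
E
```

```text
t 11.73 tcp [ 0.565  -0.2305  0.1443] toolz ang -122.93 F [ 1.4 -1.4  6. ] w 0.0521
tool shift [-0.0027  0.0015 -0.0004] q [ 0.28  0.74  0.12  1.71 -0.13  0.7  -1.68]
win pos of slide centre (mm) [53.1 -0.4  4.6] F xyz [ 4.6 -0.4  4.3]
```

View pics/f12.png

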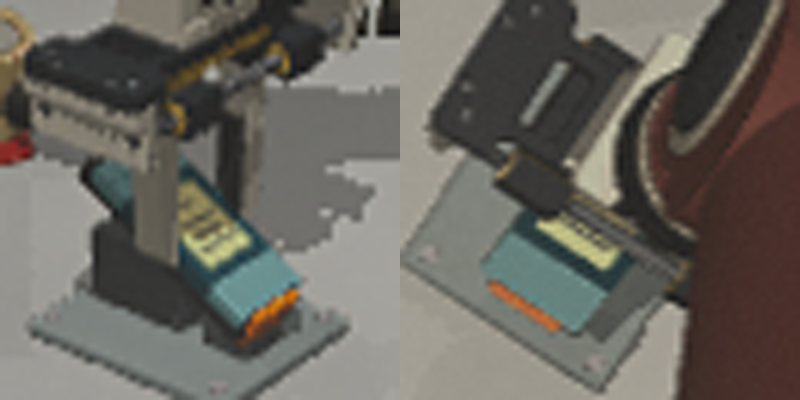

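View pics/w12.png

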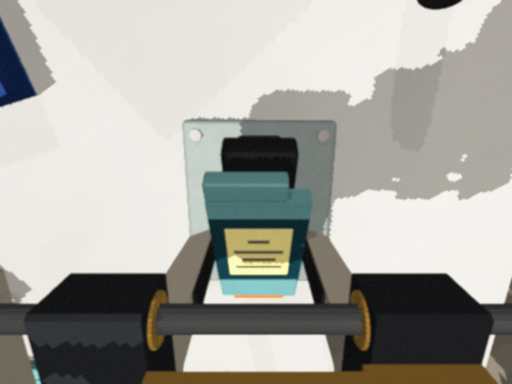

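Emit:
{"fn": "apply_moves", "kwargs": {
  "increments": [
    {"x": 0,"y": 0,"z": 0,"yaw": 0,"fingers": 40},
    {"x": 0,"y": 0,"z": 0,"yaw": 0,"fingers": 40},
    {"x": 0,"y": 0,"z": 0,"yaw": 0,"fingers": 40},
    {"x": 0,"y": 0,"z": 0,"yaw": 0,"fingers": 40},
    {"x": 0,"y": 0,"z": 0,"yaw": 0,"fingers": 40},
    {"x": 0,"y": 0,"z": 0,"yaw": 0,"fingers": 40}
  ]
}}

```text
time: 12.38
tcp_pos: [0.5651, -0.2305, 0.1443]
orientation: [0.339, 0.622, 0.336, -0.62]
force: [1.7, -0.8, 6.1]
width: 0.0516
```

```bash
python3 - <<'E'
from h import *
from station import close_job
go(.5665,-.231,.147);win()
print(close_job())
E
```

```text
t 12.38 tcp [ 0.5651 -0.2305  0.1443] toolz ang -122.93 F [ 1.7 -0.8  6.1] w 0.0516
tool shift [-0.0027  0.0015 -0.0003] q [ 0.28  0.74  0.12  1.71 -0.13  0.7  -1.68]
win pos of slide centre (mm) [53.1 -0.4  4.6] F xyz [4.6 0.3 4.4]
the job is handed in; nothing more can be done
None
```

I picked up the yellow-labelled teal slide and leaned it on the viewer's window: plain end down on the orange sill, notched end up, label outward. I handed the job in at about 12.4 s with the slide still held. The other slide was not touched. The tool stays vertical, so I pressed the slide onto the window and let it pivot in the pads to the slope.

**Last checks:**
- **Pose:** it was steady over the last half second, with the jaws at 51.6 mm on the 52 mm slide.
- **Force:** about 4.4 N into the window and 4.6 N along the slope against the sill.
- **Alignment:** sideways offset was under about 1 mm. The side, top and wrist views showed the plain end along the sill with no visible skew.

**One disagreement:** my estimate put the slide centre 53.1 mm up the slope, against the nominal 55 mm. I put that down to calibration and grip offset, because the force rise and stalled motion showed the slide was against the sill.

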